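# Lock the filter cup into the gas calibrator and lay its bent sample tube in the stand

### The arm

A 7-joint arm with a two-finger parallel gripper is mounted at the origin on the work surface. World frame = base frame: x ahead of the robot, y to its left, z up, the work surface at z = 0. Lengths are in m, angles in degrees, forces in N, time in s.
With the tool pointing down it reaches from about 0.425 to 0.875 m from the base axis. Payload 4.7 kg.
Tool frame: the origin (TCP) lies midway between the tips of the shut fingers; the grasp point (between the pads) lies env.grip_point_offset behind it (env.grip_point_offset is the distance from the TCP to the grasp point, in m); z points along the fingers, y is the line along which they close (so a half turn about z gives the same grasp; the last joint's range is limited). The gripper opens to 87 mm and grips with 3 to 60 N. Pads are 19 mm wide; open, the fingers measure 117 mm over their backs; the gripper's body (75 mm by 190 mm) begins 51 mm behind the grasp point.
Start: joints at [77.699, 18.392, -4.016, 83.108, 1.295, 78.541, -3.26], TCP at [0.147, -0.633, 0.223] pointing down, gripper open.
Joint ranges: [-163.93, 163.93], [-17.29, 119.83], [-79.2, 71.16], [3.27, 140.29], [-89.18, 269.18], [5.43, 117.66], [-154.24, 154.24]. Speed limits (degrees/s): [147.25, 147.25, 180, 180, 180, 180, 180].

### API

Orientations are given as [roll, pitch, yaw] about the fixed x, y, z axes, in that order (R = Rz(yaw) Ry(pitch) Rx(roll)).
In Python, from cell import env gives the robot as it stands.
- The arm moves only by the shell command python3 -m creep 'ROWS' [FORCE]. ROWS is a JSON object of lists of equal length, an entry for each row: "translation": the shift along the tool's x, y, z in units of 0.08 m (1.0 is 0.08 m), a list of three; "turn": the turn, a rotation vector about the tool's x, y, z in units of 180 degrees (1.0 is 180 degrees), a list of three; "grip": the opening, from 0 (shut) to 1 (fully open). In form: {"translation": [[x, y, z], ...], "turn": [[ax, ay, az], ...], "grip": [grip, ...]}. A call has 1 to 5 rows; each row shifts and turns the commanded pose from where the row before left it, along the tool's axes as they then stand; what a row does not reach is not made up. A row lasts 1/8 s, in which the tool goes at most 62.5 mm and 10.7 degrees, less where a joint would pass 70% of its speed; a pose out of reach is approached as far as the arm can. A call with a number of a shift or a turn outside -1 to 1 is refused whole. A call with a gripper value outside its range is refused whole. The fingers move at their own pace and stop on an object; FORCE is the grip in N (left out, the last holds). Time passes only in rows, so rows that do not move let the fingers close. It gives the time, the measured TCP pose, the force, the opening and the grip force at its end, in the units of the state.
- env.get_obs(): the state, without advancing time (a new reading comes with each control period).
- env.read_camera(name): name is "scene" or "side" or "wrist"; returns a dict with "frame" (480x640x3 uint8, red, green, blue), "z_map" (480x640 float32, m along the optical axis (not along the pixel's ray), 0 where there is no reading), "K" (3x3 intrinsics, pixels), "rvec" (rotation vector, rad) and "tvec" (3), from world to camera coordinates, as OpenCV has them. Camera axes: x right, y down, z forward; pixel columns grow to the right and rows downward; lengths in m; the calibration is good to about 2 mm. A picture is of the moment at which its call begins.
- env.sign_off(): hands the job in; it is judged then, once.
The state is a dict: "time_s": time; "qpos": joint angles; "joint_velocities": joint speeds; "effort": joint torques, N m; "tool_pos": TCP position; "tool_rot": TCP orientation; "force": force on the tool from outside, world axes, zero at the start; "wrist_torque": the same for the moment, N m; "grip_width": finger opening in m; "grasp_force": force on a finger pad.
Only numpy, scipy, OpenCV 4.12 (cv2) and the standard library are available. Lean on these libraries where they do the work, as an engineer would, in place of code of your own. Each camera call takes 0.05 s, during which the arm holds its last target. There are 200 camera calls.

### The job

Make the gas calibrator ready for a run: put the filter cup up into the bayonet head from below, twist it by its handle (counter-clockwise seen from above) to the stop and let its lugs drop into their seats so that it hangs locked. Then lay the Z-bent steel tube in the wooden stand, so that both of its ends rest in the two V-notches, centred between them. Leave everything else on the bench standing where it is.

Things in the scene. Friction and masses are not known exactly. Their poses are not given: they have to be found in the camera images.
- mount (a point): On the vertical axis of the bayonet head, level with the seats inside, 204 mm above the bench. Head: aluminium ring 108 mm across, open below, underside 200 and top 232 mm up; inner wall radius 46, ledge inner radius 34 mm. Front is this point's -x, left (seen from the robot) +y. Inside, a 4 mm sill parts each entry slot from its seat; the ceiling is 18 mm above the seats. Fixed.
- calibrator: The gas calibrator, fixed to the bench; origin on the bench below the head, axes as mount. A mast and a low grey box (160 mm wide, 100 mm high) stand 120 mm and more behind the axis (+x) and carry the head on an arm. On the ring's rim a narrow black rib marks the handle's entry direction, a broad black block its locked direction.
- entry_grip (a point): Where the handle's holding point (cup_grip) is when the cup is in the head, raised ready to turn: 125 mm from the head axis, 25 deg to +y of the front, 180 mm above the bench. The three unevenly spaced lugs enter from below only in this handle direction (8 deg play each way). Lug undersides are then 7 mm above the seats, 3 mm over the sill, with 3 mm left above.
- lock_grip (a point): Where cup_grip is when the cup hangs locked: 125 mm from the head axis, 25 deg to -y of the front, 173 mm above the bench. It is 50 deg counter-clockwise (from above) about the head axis from entry_grip, a stop lies about 8 deg beyond, and 7 mm lower: the lugs sink 4 mm below the sill into their seats, carry the cup by themselves and cannot turn back.
- cup_center (a point): Filter cup: upright aluminium cup, 72 mm across (neck 60), 84 mm high, 0.2 to 0.3 kg, with three lugs at its top (out to 42 mm radius, 8 mm thick, undersides 34 mm above this point) and one black handle. The point is on its axis, 42 mm above its underside; +z is up, the handle runs level along -x, from 36 to 155 mm from the axis. Locked, this point lies 34 mm below mount.
- cup_grip (a point): Place to hold the cup's handle: on the handle's centre line, 125 mm from the cup's axis and 45 mm above the cup's underside. The handle is 16 mm wide and 22 mm high; take it from above, firmly, pinching its two upright sides. Axes as cup_center.
- tube_center (a point): Z-bent steel tube, 14 mm thick, 0.13 kg, lying flat on the bench; the point is the middle of its slanting middle leg, 7 mm above the bench. In its frame (z up) the centre line runs (-92,-30), (-50,-30), (50,30), (92,30) mm: end legs parallel to x, middle leg slanting 31 deg from x towards y. It looks the same after half a turn.
- stand_rest (a point): Where the tube's centre lies, 50 mm above the bench, when it rests in the stand; its x axis then is parallel to this one, either way round. Fixed wooden stand, base 190 x 100 mm, with two posts, V-notched (90 deg, open upwards, along x, 30 mm long, 33 mm wide at the mouth) at (75,30) and (-75,-30) mm in this frame; V bottoms 40, post tops about 59 mm up.
- tape_roll: Bystander, to be left alone: roll of paper tape lying flat, 90 mm across, 22 mm high. Origin at the centre of its underside.
- tape_small: Bystander, to be left alone: small yellow tape roll lying flat, 74 mm across, 18 mm high. Origin at the centre of its underside.
- screwdriver: Bystander, to be left alone: screwdriver lying flat, about 160 mm long. Origin at the centre of its underside.
- bottle: Bystander, to be left alone: amber bottle, standing, 64 mm across, 150 mm high: the tall obstacle. Origin at the centre of its underside.
- jar: Bystander, to be left alone: white jar, standing, 72 mm across, 90 mm high. Origin at the centre of its underside.
- meter: Bystander, to be left alone: black hand meter lying flat, 150 x 80 x 36 mm. Origin at the centre of its underside.
- sensor_board: Bystander, to be left alone: green sensor board lying flat, 70 x 45 mm, 20 mm high. Origin at the centre of its underside.
Things that resemble listed ones, but are neither listed nor needed, are in the scene too. There is more than one size of the part that bears tube_center; the job needs the largest. Leave any yellow look-alike of the part that bears cup_center alone.

How it is judged (in metres and radians):
On the way, in this order (a step that is already met when the one before it is completed fails the run):
1. the filter cup is locked in the head (horizontal distance between cup_center and mount below 0.007 m and z of cup_center in the frame of mount between -0.038 and -0.0315 m and angle between cup_center's own z axis and vertical below 0.12 rad and y of cup_grip in the frame of mount between -0.074 and -0.032 m and x of cup_grip in the frame of mount below -0.09 m), for 0.3 s.
2. the bent tube rests in both notches (x of tube_center in the frame of stand_rest between -0.013 and 0.013 m and y of tube_center in the frame of stand_rest between -0.004 and 0.004 m and z of tube_center in the frame of stand_rest between -0.004 and 0.004 m and angle between the x axis of tube_center and the x axis of stand_rest, either way round below 0.07 rad and angle between tube_center's own z axis and vertical below 0.07 rad), for 0.2 s.
At the end, for the whole second after the job is handed in: Cup hanging locked: axis within 7 mm of the head's, lugs down in their seats (3 mm), tilt under 7 deg, handle within 10 deg of its lock position. Tube level in both V-notches: centre within 13 mm along, 4 mm across and in height, turned within 4 deg (all of step 1 and all of step 2); the robot touches nothing.
It fails at once if a bystander is pushed away (more than 40 mm) or knocked over (distance of any of tape_roll, tape_small, screwdriver, bottle, jar, meter, sensor_board from where it was at the start of the episode above 0.04 m or angle between any of tape_roll, tape_small, screwdriver, bottle, jar, meter, sensor_board's own z axis and vertical above 0.5 rad).
It also fails if it takes over 72 s, if anything falls off the work surface, if the arm or the gripper's body presses on something with over 40 N, if the wrist force passes 120 N, or if a joint passes its speed limit or range.

## Working session

There is one attempt and no reset: what is moved stays moved. The work goes in short steps, Python scripts to look and compute and a shell command to move; the robot and the scene stay as the last step left them, time stands still between calls to the robot, and variables do not carry over. Pictures are saved under pics/ and viewed, at most 10 in all, crops included, and the job is handed in when it is done.

```bash
ls; mkdir -p pics; python3 - <<'E'
from cell import env
import cv2,numpy as np
o=env.get_obs();print(o['tool_pos'],o['tool_rot'],o['grip_width'],env.grip_point_offset)
for n in ["scene","side","wrist"]:
    c=env.read_camera(n);np.savez(f'pics/{n}0.npz',**c)
    cv2.imwrite(f'pics/{n}0.png',c['frame'][:,:,::-1])
    R=cv2.Rodrigues(c['rvec'])[0];print(n,(-R.T@np.ravel(c['tvec'])).round(3),R[2].round(2),c['K'][0,0])
E
```

```text
pics
[ 0.14724797 -0.63253208  0.22144383] [-1.79889303e+02  7.50848225e-03  1.31116940e+01] 0.08681990518187645 0.0187
scene [ 1.486 -0.698  1.057] [-0.66  0.47 -0.59] 600.0526664247864
side [-0.001  0.966  0.706] [ 0.42 -0.78 -0.45] 438.13204788779825
wrist [ 0.223 -0.617  0.384] [-0.27 -0.06 -0.96] 409.4890249893595
```

View pics/scene0.png

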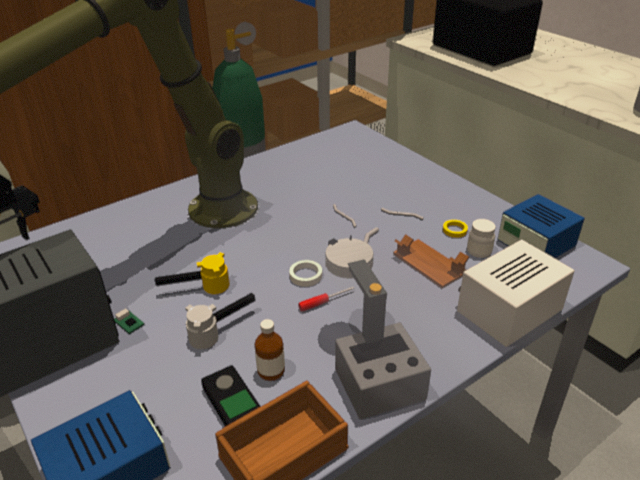

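View pics/side0.png

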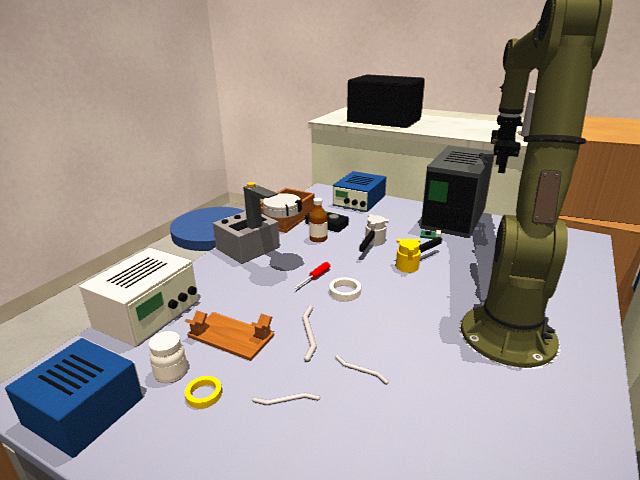

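The scene view shows the silver cup at (202,325) with its handle to (253,298), the yellow look-alike at (213,272), the head at (348,255), the stand at (430,258), and three tubes near (345,215), (400,213) and (372,237). The side view shows the three tubes at (310,333), (360,370) and (287,399), and the stand at (230,335). Next I'll build a top-down map from the depth data.

```bash
cat > h.py <<'E'
import numpy as np,cv2
from cell import env
def cloud(c):
    K=c['K'];z=c['z_map'];v,u=np.mgrid[:480,:640]
    P=np.stack([(u-K[0,2])/K[0,0]*z,(v-K[1,2])/K[1,1]*z,z],-1)
    R=cv2.Rodrigues(c['rvec'])[0]
    W=(P-np.ravel(c['tvec']))@R
    W[z==0]=np.nan
    return W
def shot(n): return env.read_camera(n)
def circ(p):
    A=np.c_[2*p,np.ones(len(p))];s=np.linalg.lstsq(A,(p**2).sum(1),rcond=None)[0]
    return s[:2],np.sqrt(s[2]+s[0]**2+s[1]**2)
E
python3 - <<'E'
from h import *
x0,x1,y0,y1,r=0.1,1.1,-0.75,0.75,0.0025
H=int((x1-x0)/r);W=int((y1-y0)/r)
img=np.zeros((H,W,3),np.uint8);hm=np.full((H,W),-1.)
for n in['scene','side']:
    c=dict(np.load(f'pics/{n}0.npz'));P=cloud(c).reshape(-1,3);F=c['frame'].reshape(-1,3)
    ok=~np.isnan(P[:,0])&(P[:,2]<0.3);P=P[ok];F=F[ok]
    o=np.argsort(P[:,2]);P=P[o];F=F[o]
    i=((x1-P[:,0])/r).astype(int);j=((y1-P[:,1])/r).astype(int)
    k=(i>=0)&(i<H)&(j>=0)&(j<W);i,j,P,F=i[k],j[k],P[k],F[k]
    for a,b,z,f in zip(i,j,P[:,2],F):
        if z>=hm[a,b]: hm[a,b]=z;img[a:a+2,b:b+2]=f[::-1]
for k in range(0,11): cv2.putText(img,f'{x1-k*.1:.1f}',(0,int(k*.1/r)+4),0,.3,(0,0,255));cv2.line(img,(20,int(k*.1/r)),(26,int(k*.1/r)),(0,0,255))
for k in range(0,15): cv2.putText(img,f'{.7-k*.1:.1f}',(int((.05+k*.1)/r)-8,H-4),0,.3,(0,0,255));cv2.line(img,(int((.05+k*.1)/r),H-20),(int((.05+k*.1)/r),H-14),(0,0,255))
cv2.imwrite('pics/top0.png',img)
E
```

```text
(no output)
```

View pics/top0.png

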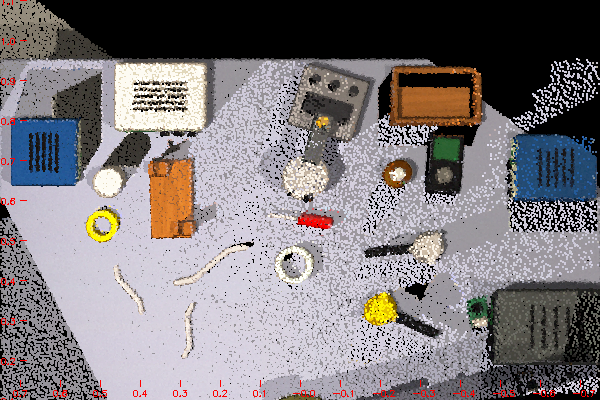

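The map shows the head near (0.66,-0.02), the cup near (0.48,-0.33) with its handle towards +y, and the largest tube running from (0.49,0.13) to (0.39,0.32). The stand is near (0.61,0.33). Now I'll refine these numbers.

```bash
python3 - <<'E'
from h import *
np.set_printoptions(precision=4,suppress=True)
for n in['scene','side']:
    c=dict(np.load(f'pics/{n}0.npz'));P=cloud(c).reshape(-1,3);F=c['frame'].reshape(-1,3).astype(int)
    hsv=cv2.cvtColor(c['frame'],cv2.COLOR_RGB2HSV).reshape(-1,3).astype(int)
    def box(x0,x1,y0,y1,z0,z1): return (P[:,0]>x0)&(P[:,0]<x1)&(P[:,1]>y0)&(P[:,1]<y1)&(P[:,2]>z0)&(P[:,2]<z1)
    print(n,'bench z',np.nanmedian(P[box(.3,.5,.05,.1,-.02,.02),2]))
    # head
    m=box(.58,.74,-.1,.06,.205,.227)&(hsv[:,2]>90);p=P[m,:2]
    for _ in range(5):
        ctr,r=circ(p);d=abs(np.hypot(*(p-ctr).T)-r);p=p[d<max(.003,np.percentile(d,80))]
    print('head wall',ctr,r,len(p))
    m=box(.58,.72,-.1,.06,.225,.24);q=P[m,:2]
    if len(q)>9:
        hull=cv2.convexHull(q.astype(np.float32))[:,0]; print('top circ',cv2.minEnclosingCircle(q.astype(np.float32)),np.median(P[m,2]))
    # marks
    m=box(.58,.72,-.1,.06,.195,.24)&(hsv[:,2]<60)
    q=P[m,:2]-ctr; a=np.degrees(np.arctan2(q[:,1],q[:,0]))%360
    print('black az hist',[(int(b),int(k)) for k,b in zip(*np.histogram(a,np.arange(0,370,10))) if k>3])
    m=box(.72,1,-.2,.1,.085,.112);print('boxtop',cv2.minAreaRect(P[m,:2].astype(np.float32)),np.median(P[m,2]))
    # cup
    m=box(.43,.54,-.38,-.26,.0755,.095);print('cup top',cv2.minEnclosingCircle(P[m,:2].astype(np.float32)),m.sum(),np.percentile(P[m,2],[50,95]))
    m=box(.43,.54,-.38,-.26,.01,.05)&(hsv[:,2]>70)
    p=P[m,:2]
    for _ in range(6):
        cc,r=circ(p);d=abs(np.hypot(*(p-cc).T)-r);p=p[d<max(.003,np.percentile(d,85))]
    print('cup wall',cc,r,len(p))
    m=box(.42,.54,-.31,-.13,.03,.07)&(hsv[:,2]<70);q=P[m]
    t=q[q[:,2]>np.percentile(q[:,2],90)-.004]
    l=cv2.fitLine(t[:,:2].astype(np.float32),cv2.DIST_L2,0,.01,.01).ravel();print('handle',l,np.degrees(np.arctan2(l[1],l[0])),cv2.minAreaRect(t[:,:2].astype(np.float32)),np.percentile(q[:,2],95))
    # tube
    m=box(.36,.53,.1,.37,.006,.03)&(hsv[:,1]<70);print('tube',m.sum(),cv2.minAreaRect(P[m,:2].astype(np.float32)))
    np.save(f'pics/tube_{n}.npy',P[m])
    # stand
    b=(hsv[:,0]<18)&(hsv[:,1]>110)
    m=box(.45,.75,.2,.45,-.01,.1)&b;print('stand',m.sum(),cv2.minAreaRect(P[m,:2].astype(np.float32)),'hi',np.percentile(P[m,2],99))
    h=m&(P[:,2]>.035)
    for s in (0,1):
        g=h&((P[:,0]>.61) if s==0 else (P[:,0]<.61));print('post',cv2.minAreaRect(P[g,:2].astype(np.float32)),g.sum())
E
```

```text
scene bench z 0.000570906291821425
head wall [ 0.6603 -0.0153] 0.052469202740317036 177
top circ ((0.6611284613609314, -0.023404985666275024), 0.06642258167266846) 0.23265040851570568
black az hist []
boxtop ((0.8452909588813782, -0.07275213301181793), (0.16158777475357056, 0.15409816801548004), 72.79922485351562) 0.10057293364779919
cup top ((0.483355849981308, -0.32079240679740906), 0.044735148549079895) 503 [0.0839 0.0876]
cup wall [ 0.4818 -0.3209] 0.03502401219890608 329
handle [ 0.0942 -0.9956  0.4762 -0.2305] -84.59338 ((0.47619953751564026, -0.2263660430908203), (0.018669642508029938, 0.1164340227842331), 6.079074382781982) 0.05862384057295508
tube 119 ((0.4428250193595886, 0.27808719873428345), (0.1597488671541214, 0.17607630789279938), 1.1301532983779907)
stand 1635 ((0.6061419248580933, 0.31953519582748413), (0.1929386407136917, 0.10653971880674362), 2.6940643787384033) hi 0.059599227759857855
post ((0.6800321340560913, 0.34982430934906006), (0.032474976032972336, 0.047798626124858856), 12.734515190124512) 153
post ((0.5321922302246094, 0.2879980206489563), (0.032690051943
[... 548 characters left out ...]
 -0.3182] 0.034534294418433226 120
handle [ 0.0963 -0.9954  0.4719 -0.2199] -84.47388 ((0.4725223779678345, -0.22435078024864197), (0.015535315498709679, 0.12026602774858475), 6.3614397048950195) 0.05663901341052199
tube 322 ((0.43741077184677124, 0.22440105676651), (0.16157205402851105, 0.1316690295934677), 77.97998046875)
stand 2623 ((0.6093652248382568, 0.3228739798069), (0.2049199342727661, 0.11263323575258255), 0.06415937095880508) hi 0.057001553130226576
post ((0.6772767305374146, 0.35656553506851196), (0.033004697412252426, 0.04591231420636177), 2.326984167098999) 199
post ((0.5283902287483215, 0.29336538910865784), (0.032798439264297485, 0.04634334146976471), 0.28219228982925415) 189
```

Head axis is about (0.659,-0.014) with its +x at about -17.3°, so the handle azimuths are 137.7° for entry and 187.7° for lock. The cup is at (0.4815,-0.3195) with its handle at about 95.4°. I'll check the clearance over the dark box, then move.

```bash
cat >> h.py <<'E'
def go(x,y,z,yaw,o=None):
    "shift (units of 0.08 m, present tool axes) and tool-z turn (units of 180 deg) to TCP pose"
    from scipy.spatial.transform import Rotation as T
    o=o or env.get_obs();R=T.from_euler('xyz',o['tool_rot'],degrees=True).as_matrix()
    d=R.T@(np.array([x,y,z])-o['tool_pos'])/.08
    dy=(yaw-o['tool_rot'][2]+180)%360-180
    # turn in rows of tool axes after the turn, too
    Rn=T.from_euler('xyz',[180,0,yaw],degrees=True).as_matrix();dn=Rn.T@(np.array([x,y,z])-o['tool_pos'])/.08
    print('now',np.round(o['tool_pos'],4),np.round(o['tool_rot'],2),'w',round(float(o['grip_width']),4),'gf',np.round(o['grasp_force'],1),'F',np.round(o['force'],1),'t',round(float(o['time_s']),2),'\nshift',d.round(3),'turn',round(-dy/180,4),'shift after turn',dn.round(3))
E
python3 - <<'E'
from h import *
for n in['scene','side']:
    P=cloud(dict(np.load(f'pics/{n}0.npz'))).reshape(-1,3)
    m=(P[:,0]>.22)&(P[:,0]<.36)&(P[:,1]<-.5)&(P[:,1]>-.7)&(P[:,2]<.35);print(np.percentile(P[m,2],[50,95,99]))
    m=(P[:,2]>.1)&(P[:,2]<.35)&(P[:,1]<-.43)&(P[:,1]>-.75)&(P[:,0]>.2)&(P[:,0]<.45);print(P[m].min(0),P[m].max(0))
go(.471,-.195,.2,95.4)
E
```

```text
[0.24039716 0.24323211 0.24441616]
[ 0.20022773 -0.73550045  0.10006815] [ 0.3792019  -0.47346076  0.24656793]
[0.23875388 0.24066441 0.24143709]
[ 0.2000203  -0.74891085  0.1000562 ] [ 0.37205365 -0.46514934  0.33229081]
now [ 0.1473 -0.6327  0.2217] [-1.7992e+02  1.0000e-02  1.3110e+01] w 0.087 gf 0.0 F [-0.2  0.3  0.1] t 0.15 
shift [ 5.182 -4.41   0.277] turn -0.4572 shift after turn [5.066 4.543 0.272]
```

```bash
python3 -m creep '{"translation":[[0,0,-0.65],[0,0,-0.65],[0.43,-0.37,0],[0.43,-0.37,0],[0.43,-0.37,0]],"turn":[[0,0,0],[0,0,0],[0,0,0],[0,0,0],[0,0,0]],"grip":[1,1,1,1,1]}' 30
python3 -m creep '{"translation":[[0.43,-0.37,0],[0.43,-0.37,0],[0.43,-0.37,0],[0.43,-0.37,0],[0.43,-0.37,0]],"turn":[[0,0,0],[0,0,0],[0,0,0],[0,0,0],[0,0,0]],"grip":[1,1,1,1,1]}'
python3 -m creep '{"translation":[[0.43,-0.37,0],[0.43,-0.37,0],[0.43,-0.37,0],[0.43,-0.37,0],[0,0,0]],"turn":[[0,0,0],[0,0,0],[0,0,0],[0,0,0],[0,0,-0.058]],"grip":[1,1,1,1,1]}'
python3 -m creep '{"translation":[[0,0,0],[0,0,0],[0,0,0],[0,0,0],[0,0,0]],"turn":[[0,0,-0.058],[0,0,-0.058],[0,0,-0.058],[0,0,-0.058],[0,0,-0.058]],"grip":[1,1,1,1,1]}'
python3 -m creep '{"translation":[[0,0,0.6],[0,0,0],[0,0,0]],"turn":[[0,0,-0.058],[0,0,-0.051],[0,0,0]],"grip":[1,1,1]}'
python3 - <<'E'
from h import *
go(.471,-.195,.2,95.4)
c=shot('wrist');np.savez('pics/w1.npz',**c);cv2.imwrite('pics/w1.png',c['frame'][:,:,::-1])
E
```

```text
time_s: 0.78
tool_pos: [0.2285, -0.5219, 0.3263]
tool_rot: [-180.0, 0.0, 13.1]
force: [1.2, -0.5, -0.6]
grip_width: 0.0869
grasp_force: 0.0
time_s: 1.4
tool_pos: [0.3623, -0.3386, 0.3264]
tool_rot: [180.0, 0.0, 13.1]
force: [0.0, 0.2, -0.5]
grip_width: 0.0866
grasp_force: 0.0
time_s: 2.02
tool_pos: [0.4708, -0.1889, 0.3265]
tool_rot: [-179.9, -0.1, 24.2]
force: [-0.2, -0.4, -0.4]
grip_width: 0.0871
grasp_force: 0.0
time_s: 2.65
tool_pos: [0.4687, -0.1934, 0.3263]
tool_rot: [-180.0, 0.0, 76.1]
force: [0.0, 0.0, -0.3]
grip_width: 0.0869
grasp_force: 0.0
time_s: 3.02
tool_pos: [0.4686, -0.1934, 0.278]
tool_rot: [-180.0, -0.0, 95.3]
force: [-0.2, 0.1, 0.2]
grip_width: 0.0871
grasp_force: 0.0
now [ 0.4686 -0.1934  0.278 ] [-1.7995e+02 -3.0000e-02  9.5270e+01] w 0.0871 gf 0.0 F [-0.2  0.1  0.2] t 3.02 
shift [-0.023  0.029  0.975] turn -0.0007 shift after turn [-0.023  0.028  0.975]
```

View pics/w1.png

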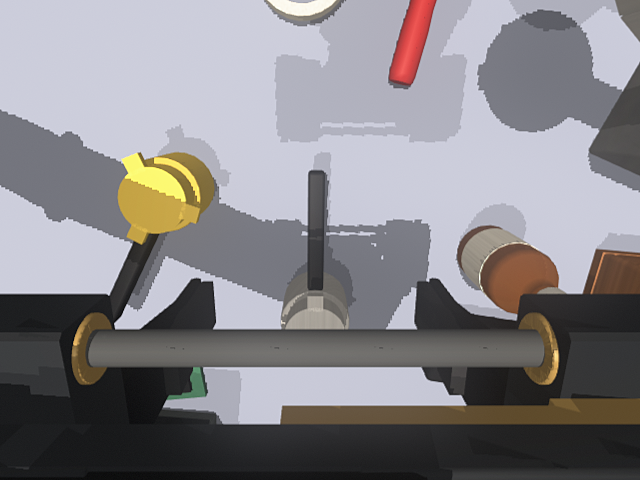

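The wrist view shows the handle at columns 309–326, rows 170–290, centred between the fingers. I'll measure it on the plane z=0.056.

```bash
cat >> h.py <<'E'
def ray(c,uv,z):
    uv=np.asarray(uv,float).reshape(-1,2);R=cv2.Rodrigues(c['rvec'])[0];C=-R.T@np.ravel(c['tvec'])
    d=np.c_[uv,np.ones(len(uv))]@np.linalg.inv(c['K']).T@R
    return (C+d*((z-C[2])/d[:,2])[:,None])[:,:2]
E
python3 - <<'E'
from h import *
c=dict(np.load('pics/w1.npz'));g=cv2.cvtColor(c['frame'],cv2.COLOR_RGB2HSV)
W=cloud(c)
m=(W[...,2]>.05)&(W[...,2]<.063)&(g[...,2]<75);m[:165]=0;m[295:]=0;m[:,:295]=0;m[:,340:]=0
v,u=np.nonzero(m);p=ray(c,np.c_[u,v],.056)
print(len(p),cv2.minAreaRect(p.astype(np.float32)),p[:,1].max());l=cv2.fitLine(p.astype(np.float32),2,0,.01,.01).ravel();print(l,np.degrees(np.arctan2(l[1],l[0])))
E
```

```text
1085 ((0.47282546758651733, -0.22621454298496246), (0.01490824855864048, 0.11935099214315414), 4.82143497467041) -0.1663688066462347
[ 0.07657471 -0.9970639   0.4743233  -0.24446127] -85.60829
```

```bash
python3 -m creep '{"translation":[[-0.047,0.017,0.7],[0,0,0.7],[0,0,0.7],[0,0,0.7],[0,0,0.34]],"turn":[[0,0,0.003],[0,0,0],[0,0,0],[0,0,0],[0,0,0]],"grip":[1,1,1,1,1]}' 50
python3 -m creep '{"translation":[[0,0,0],[0,0,0],[0,0,0],[0,0,0],[0,0,0]],"turn":[[0,0,0],[0,0,0],[0,0,0],[0,0,0],[0,0,0]],"grip":[1,0,0,0,0]}' 50
python3 -m creep '{"translation":[[0,0,0],[0,0,0]],"turn":[[0,0,0],[0,0,0]],"grip":[0,0]}' 50
```

```text
time_s: 3.7
tool_pos: [0.4693, -0.1966, 0.0249]
tool_rot: [-179.9, -0.1, 94.7]
force: [-0.2, -0.0, 0.4]
grip_width: 0.0868
grasp_force: 0.0
time_s: 4.32
tool_pos: [0.4709, -0.1974, 0.028]
tool_rot: [180.0, 0.1, 94.8]
force: [-0.1, -0.1, -0.4]
grip_width: 0.0551
grasp_force: 0.0
time_s: 4.58
tool_pos: [0.4705, -0.1971, 0.0273]
tool_rot: [-180.0, 0.0, 94.8]
force: [0.1, 0.1, -0.1]
grip_width: 0.035
grasp_force: 0.0
```

```bash
python3 -m creep '{"translation":[[0,0,0],[0,0,0],[0,0,0],[0,0,0],[0,0,0]],"turn":[[0,0,0],[0,0,0],[0,0,0],[0,0,0],[0,0,0]],"grip":[0,0,0,0,0]}' 60
python3 -m creep '{"translation":[[0,0,-0.3],[0,0,-0.5],[0,0,-0.45]],"turn":[[0,0,0],[0,0,0],[0,0,0]],"grip":[0,0,0]}' 60
python3 - <<'E'
from h import *
# entry pose, 100 mm above bench start -> radial outward waypoint
A=np.array([.659,-.014]);a=np.radians(137.7)
for r in (.185,.125): go(*(A+r*np.array([np.cos(a),np.sin(a)])),.128,137.7)
E
```

```text
time_s: 5.2
tool_pos: [0.4704, -0.1971, 0.0273]
tool_rot: [-180.0, -0.0, 94.8]
force: [-0.6, 0.4, 0.5]
grip_width: 0.0154
grasp_force: 60.0
time_s: 5.58
tool_pos: [0.4703, -0.1967, 0.1279]
tool_rot: [-180.0, -0.1, 94.8]
force: [0.6, 0.7, -2.6]
grip_width: 0.0154
grasp_force: 60.0
now [ 0.4703 -0.1967  0.1279] [-1.7997e+02 -6.0000e-02  9.4840e+01] w 0.0154 gf 60.0 F [ 0.6  0.7 -2.6] t 5.58 
shift [3.771e+00 9.710e-01 2.000e-03] turn -0.2381 shift after turn [ 2.104e+00  3.277e+00 -1.000e-03]
now [ 0.4703 -0.1967  0.1279] [-1.7997e+02 -6.0000e-02  9.4840e+01] w 0.0154 gf 60.0 F [ 0.6  0.7 -2.6] t 5.58 
shift [3.221e+00 1.481e+00 1.000e-03] turn -0.2381 shift after turn [ 1.354e+00  3.277e+00 -1.000e-03]
```

```bash
python3 -m creep '{"translation":[[0,0,0],[0,0,0],[0,0,0],[0,0,0],[0,0,0]],"turn":[[0,0,-0.05],[0,0,-0.05],[0,0,-0.05],[0,0,-0.05],[0,0,-0.038]],"grip":[0,0,0,0,0]}' 60
python3 -m creep '{"translation":[[0.35,0.55,0],[0.35,0.55,0],[0.35,0.55,0],[0.35,0.55,0],[0.35,0.55,0]],"turn":[[0,0,0],[0,0,0],[0,0,0],[0,0,0],[0,0,0]],"grip":[0,0,0,0,0]}' 60
python3 -m creep '{"translation":[[0.35,0.53,0],[0,0,0],[0,0,0]],"turn":[[0,0,0],[0,0,0],[0,0,0]],"grip":[0,0,0]}' 60
python3 - <<'E'
from h import *
A=np.array([.659,-.014]);a=np.radians(137.7)
go(*(A+.125*np.array([np.cos(a),np.sin(a)])),.128,137.7)
# cup and head measured in both views
for n in['scene','side']:
    c=shot(n);np.savez(f'pics/{n}1.npz',**c);cv2.imwrite(f'pics/{n}1.png',c['frame'][:,:,::-1])
im=np.hstack([cv2.imread('pics/scene1.png')[170:420,220:520],cv2.imread('pics/side1.png')[160:410,180:480]]);cv2.imwrite('pics/pair1.png',im)
E
```

```text
time_s: 6.2
tool_pos: [0.47, -0.1967, 0.1266]
tool_rot: [-180.0, -0.1, 137.9]
force: [0.5, 0.1, -1.9]
grip_width: 0.0153
grasp_force: 60.0
time_s: 6.82
tool_pos: [0.5149, 0.0613, 0.1269]
tool_rot: [-180.0, -0.0, 137.7]
force: [1.2, 0.0, -2.7]
grip_width: 0.0154
grasp_force: 60.0
time_s: 7.2
tool_pos: [0.5225, 0.1095, 0.1266]
tool_rot: [-179.9, -0.0, 137.7]
force: [-0.6, -0.2, -2.3]
grip_width: 0.0155
grasp_force: 60.0
now [0.5225 0.1095 0.1266] [-1.7991e+02 -4.0000e-02  1.3769e+02] w 0.0155 gf 60.0 F [-0.6 -0.2 -2.3] t 7.2 
shift [-0.739  0.006 -0.018] turn -0.0 shift after turn [-0.739  0.006 -0.017]
```

View pics/pair1.png

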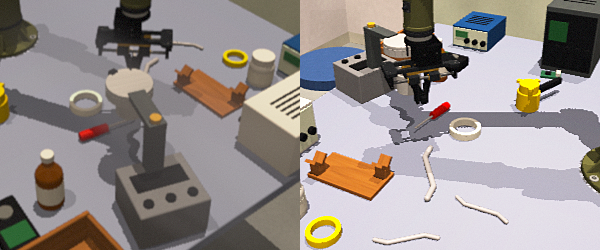

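The pair shows the gripper near the ring from the side, with the cup mostly hidden behind it. I'll check the cup's tilt in the hand from the side and wrist depth.

```bash
python3 - <<'E'
from h import *
np.set_printoptions(precision=4,suppress=True)
w=shot('wrist');np.savez('pics/w2.npz',**w)
o=env.get_obs();a=np.radians(137.7);ex=np.array([np.cos(a),np.sin(a),0]);ey=np.array([np.sin(a),-np.cos(a),0])
for n,c in[('scene',dict(np.load('pics/scene1.npz'))),('side',dict(np.load('pics/side1.npz'))),('wrist',w)]:
    W=cloud(c).reshape(-1,3);W=W[~np.isnan(W[:,0])]-np.r_[o['tool_pos'][:2],0]
    x=W@ex;y=W@ey;z=W[:,2];F=c['frame'].reshape(-1,3)
    m=(abs(y)<.05)&(x>-.18)&(x<-.08)&(z>.06)&(z<.195)
    print(n,'cup pts',m.sum(),np.percentile(z[m],[1,50,99]) if m.sum()>5 else '')
    if m.sum()>20:
        for zz in np.arange(.1,.19,.015):
            k=m&(abs(z-zz)<.0075)
            if k.sum()>10: print(round(zz,3),k.sum(),'x',np.percentile(x[k],[2,98]),'y',np.percentile(y[k],[2,98]))
    for lo,hi in((-.09,-.07),(-.07,-.05),(-.05,-.03),(.01,.02),(.02,.03),(.03,.04)):
        k=(abs(y)<.004)&(x>lo)&(x<hi)&(z>.1)&(z<.2)
        if k.sum()>5: print(' handle',lo,hi,k.sum(),np.percentile(z[k],[10,50,90]))
E
```

```text
scene cup pts 226 [0.0973 0.1153 0.137 ]
0.1 61 x [-0.1604 -0.1398] y [-0.0309  0.0229]
0.115 99 x [-0.1628 -0.1404] y [-0.0314  0.0181]
0.13 64 x [-0.1626 -0.1437] y [-0.0299  0.013 ]
 handle 0.01 0.02 8 [0.1537 0.1557 0.1578]
 handle 0.02 0.03 7 [0.1559 0.1577 0.1589]
side cup pts 258 [0.0977 0.1229 0.1814]
0.1 47 x [-0.1241 -0.0882] y [-0.0037  0.0365]
0.115 79 x [-0.1227 -0.0866] y [-0.0307  0.0364]
0.13 57 x [-0.1169 -0.0876] y [-0.0316  0.035 ]
0.145 30 x [-0.1275 -0.0906] y [-0.028   0.0366]
0.16 21 x [-0.1151 -0.0947] y [-0.0272  0.0347]
0.175 23 x [-0.1552 -0.1097] y [-0.0117  0.0312]
 handle -0.09 -0.07 6 [0.1016 0.1062 0.1176]
 handle 0.01 0.02 6 [0.1544 0.1548 0.1557]
 handle 0.02 0.03 13 [0.1399 0.1532 0.1546]
 handle 0.03 0.04 13 [0.139  0.1458 0.1519]
wrist cup pts 0 
 handle -0.05 -0.03 63 [0.154  0.1547 0.1554]
 handle 0.01 0.02 596 [0.1546 0.1553 0.156 ]
 handle 0.02 0.03 934 [0.1419 0.1547 0.1559]
```

```bash
python3 -m creep '{"translation":[[-0.37,0,0],[-0.37,0,0],[0,0,0],[0,0,0]],"turn":[[0,0,0],[0,0,0],[0,0,0],[0,0,0]],"grip":[0,0,0,0]}' 60
python3 -m creep '{"translation":[[0,0,-0.12],[0,0,0],[0,0,0]],"turn":[[0,0,0],[0,0,0],[0,0,0]],"grip":[0,0,0]}' 60
python3 - <<'E'
from h import *
A=np.array([.659,-.014]);a=np.radians(137.7)
for i in range(4):
    go(*(A+.125*np.array([np.cos(a),np.sin(a)])),.1623,137.7);c=shot('side')
cv2.imwrite('pics/side2.png',c['frame'][:,:,::-1])
E
```

```text
time_s: 7.85
tool_pos: [0.5664, 0.0696, 0.1271]
tool_rot: [-180.0, -0.0, 137.6]
force: [-1.1, 0.9, -1.7]
grip_width: 0.0155
grasp_force: 60.0
time_s: 8.22
tool_pos: [0.5668, 0.0704, 0.1373]
tool_rot: [180.0, 0.0, 137.7]
force: [-0.2, 0.4, -2.3]
grip_width: 0.0154
grasp_force: 60.0
now [0.5668 0.0704 0.1373] [1.7999e+02 4.0000e-02 1.3770e+02] w 0.0154 gf 60.0 F [-0.2  0.4 -2.3] t 8.22 
shift [ 0.    -0.004 -0.313] turn -0.0 shift after turn [ 0.    -0.004 -0.313]
now [0.5667 0.0703 0.137 ] [-1.7999e+02  2.0000e-02  1.3769e+02] w 0.0152 gf 60.0 F [ 0.3  0.7 -2.5] t 8.28 
shift [-0.    -0.003 -0.316] turn -0.0001 shift after turn [ 0.    -0.003 -0.316]
now [0.5666 0.0702 0.1369] [-1.7998e+02  1.0000e-02  1.3769e+02] w 0.0152 gf 60.0 F [ 0.5 -0.7 -3. ] t 8.32 
shift [ 0.    -0.002 -0.318] turn -0.0001 shift after turn [ 0.    -0.002 -0.318]
now [0.5666 0.0702 0.1368] [-1.7998e+02 -1.0000e-02  1.3768e+02] w 0.0156 gf 60.0 F [-0.1 -0.5 -2.8] t 8.38 
shift [ 0.    -0.001 -0.319] turn -0.0001 shift after turn [ 0.    -0.001 -0.319]
```

Position is good. Raising in small steps with force checks.

```bash
for i in 1 2; do :; done
python3 -m creep '{"translation":[[0,0,-0.08],[0,0,0]],"turn":[[0,0,0],[0,0,0]],"grip":[0,0]}' 60
python3 -m creep '{"translation":[[0,0,-0.08],[0,0,0]],"turn":[[0,0,0],[0,0,0]],"grip":[0,0]}' 60
python3 -m creep '{"translation":[[0,0,-0.08],[0,0,0]],"turn":[[0,0,0],[0,0,0]],"grip":[0,0]}' 60
```

```text
time_s: 8.68
tool_pos: [0.5674, 0.0703, 0.1441]
tool_rot: [179.9, 0.1, 137.7]
force: [1.5, -0.2, -1.7]
grip_width: 0.0156
grasp_force: 60.0
time_s: 8.93
tool_pos: [0.5673, 0.0702, 0.1504]
tool_rot: [180.0, 0.1, 137.7]
force: [0.0, 0.3, -2.4]
grip_width: 0.0154
grasp_force: 60.0
time_s: 9.18
tool_pos: [0.5673, 0.0703, 0.1568]
tool_rot: [180.0, 0.1, 137.7]
force: [-0.5, 0.5, -2.3]
grip_width: 0.0151
grasp_force: 60.0
```

```bash
python3 -m creep '{"translation":[[0,0,-0.066],[0,0,0],[0,0,0]],"turn":[[0,0,0],[0,0,0],[0,0,0]],"grip":[0,0,0]}' 60
python3 -m creep '{"translation":[[-0.006,-0.136,0],[-0.006,-0.136,0],[0,0,0]],"turn":[[0,0,-0.0278],[0,0,-0.0278],[0,0,0]],"grip":[0,0,0]}' 60
python3 - <<'E'
from h import *
o=env.get_obs();A=np.array([.659,-.014]);d=o['tool_pos'][:2]-A;print(np.hypot(*d),np.degrees(np.arctan2(d[1],d[0])),o['tool_rot'],o['force'],o['wrist_torque'])
E
```

```text
time_s: 9.55
tool_pos: [0.5668, 0.0701, 0.1614]
tool_rot: [-180.0, 0.0, 137.7]
force: [-0.3, 0.0, -2.7]
grip_width: 0.0157
grasp_force: 60.0
time_s: 9.93
tool_pos: [0.5534, 0.0519, 0.1612]
tool_rot: [-179.9, 0.0, 147.5]
force: [-0.7, 0.9, -2.5]
grip_width: 0.016
grasp_force: 60.0
0.12449465786425687 148.0529306227995 [-1.79944927e+02  1.52744046e-03  1.47544441e+02] [-0.68516387  0.8948008  -2.45750885] [ 0.15914061  0.15001821 -0.05558501]
```

```bash
python3 -m creep '{"translation":[[-0.006,-0.136,-0.01],[-0.006,-0.136,0],[0,0,0]],"turn":[[0,0,-0.0278],[0,0,-0.0278],[0,0,0]],"grip":[0,0,0]}' 60
python3 -m creep '{"translation":[[-0.006,-0.136,0],[-0.006,-0.136,0],[0,0,0]],"turn":[[0,0,-0.0278],[0,0,-0.0278],[0,0,0]],"grip":[0,0,0]}' 60
python3 -m creep '{"translation":[[-0.006,-0.136,0],[-0.006,-0.136,0],[0,0,0]],"turn":[[0,0,-0.0278],[0,0,-0.0278],[0,0,0]],"grip":[0,0,0]}' 60
python3 - <<'E'
from h import *
o=env.get_obs();A=np.array([.659,-.014]);d=o['tool_pos'][:2]-A;print(np.hypot(*d),np.degrees(np.arctan2(d[1],d[0])),o['tool_rot'],o['force'],o['wrist_torque'])
E
```

```text
time_s: 10.3
tool_pos: [0.5437, 0.0329, 0.1621]
tool_rot: [-180.0, -0.0, 157.5]
force: [0.3, -0.6, -2.0]
grip_width: 0.0153
grasp_force: 60.0
time_s: 10.68
tool_pos: [0.5374, 0.0125, 0.1621]
tool_rot: [-180.0, 0.0, 167.5]
force: [0.1, -0.2, -2.0]
grip_width: 0.0156
grasp_force: 60.0
time_s: 11.05
tool_pos: [0.5347, -0.0089, 0.1622]
tool_rot: [180.0, 0.0, 177.5]
force: [-0.4, -0.6, -1.7]
grip_width: 0.0151
grasp_force: 60.0
0.12441244508417142 177.64672868719447 [1.79997125e+02 5.44626945e-03 1.77459123e+02] [-0.36716849 -0.59412087 -1.71180136] [ 0.08614128  0.18759038 -0.00879526]
```

```bash
python3 -m creep '{"translation":[[-0.006,-0.136,0],[-0.006,-0.136,0],[0,0,0]],"turn":[[0,0,-0.0278],[0,0,-0.0278],[0,0,0]],"grip":[0,0,0]}' 60
python3 -m creep '{"translation":[[-0.003,-0.068,0],[0,-0.027,0],[0,0,0]],"turn":[[0,0,-0.0139],[0,0,-0.0056],[0,0,0]],"grip":[0,0,0]}' 60
python3 -m creep '{"translation":[[0,0,0.03],[0,0,0.03],[0,0,0]],"turn":[[0,0,0],[0,0,0],[0,0,0]],"grip":[0,0,0]}' 60
python3 -m creep '{"translation":[[0,0,0.02],[0,0,0.02],[0,0,0]],"turn":[[0,0,0],[0,0,0],[0,0,0]],"grip":[0,0,0]}' 60
python3 - <<'E'
from h import *
o=env.get_obs();A=np.array([.659,-.014]);d=o['tool_pos'][:2]-A;print(np.hypot(*d),np.degrees(np.arctan2(d[1],d[0])),o['tool_rot'],o['force'],o['wrist_torque'])
E
```

```text
time_s: 11.42
tool_pos: [0.5357, -0.0305, 0.1622]
tool_rot: [180.0, 0.0, -172.5]
force: [0.3, 0.2, -2.1]
grip_width: 0.0155
grasp_force: 60.0
time_s: 11.8
tool_pos: [0.5361, -0.0374, 0.1619]
tool_rot: [180.0, -0.1, -168.9]
force: [-2.8, 0.7, -2.2]
grip_width: 0.0153
grasp_force: 60.0
time_s: 12.18
tool_pos: [0.5369, -0.0384, 0.1573]
tool_rot: [-180.0, -0.0, -168.8]
force: [-2.7, -0.2, -1.8]
grip_width: 0.0154
grasp_force: 60.0
time_s: 12.55
tool_pos: [0.5373, -0.0383, 0.1547]
tool_rot: [-180.0, 0.1, -168.8]
force: [-3.2, -1.9, 1.8]
grip_width: 0.0154
grasp_force: 60.0
0.1240977900401637 -168.69903781373543 [-1.79967171e+02  5.04282969e-02 -1.68802055e+02] [-3.22613637 -1.94184137  1.7936219 ] [-0.08288633  0.39980886 -0.21298204]
```

```bash
python3 -m creep '{"translation":[[0,0,0],[0,0,0],[0,0,0],[0,0,0],[0,0,0]],"turn":[[0,0,0],[0,0,0],[0,0,0],[0,0,0],[0,0,0]],"grip":[0.4,0.6,0.6,0.6,0.6]}' 60
python3 -m creep '{"translation":[[0,0,-0.3],[0,0,-0.5],[0.3,0,-0.5],[0.5,0,0],[0.5,0,0]],"turn":[[0,0,0],[0,0,0],[0,0,0],[0,0,0],[0,0,0]],"grip":[0.6,0.6,0.6,0.6,0.6]}' 60
python3 - <<'E'
from h import *
np.set_printoptions(precision=4,suppress=True)
w=shot('wrist');s=shot('side');sc=shot('scene')
cv2.imwrite('pics/pair2.png',np.hstack([w['frame'][::2,::2],s['frame'][160:400,180:500]])[:,:,::-1])
for c in(w,s):
    g=cv2.cvtColor(c['frame'],cv2.COLOR_RGB2HSV)[...,2];W=cloud(c)
    m=(W[...,2]>.165)&(W[...,2]<.195)&(W[...,0]>.49)&(W[...,0]<.63)&(W[...,1]>-.07)&(W[...,1]<.05)&(g<80)
    p=W[m];print(len(p),np.percentile(p[:,2],[5,50,95]))
    t=p[p[:,2]>np.median(p[:,2])-.004][:,:2].astype(np.float32)
    l=cv2.fitLine(t,2,0,.01,.01).ravel();print('line',l,np.degrees(np.arctan2(l[1],l[0])),cv2.minAreaRect(t))
go(.442,.226,.25,75)
E
```

```text
time_s: 13.18
tool_pos: [0.5369, -0.0381, 0.1542]
tool_rot: [-180.0, 0.0, -168.8]
force: [0.5, 0.9, 1.2]
grip_width: 0.0508
grasp_force: 0.0
time_s: 13.8
tool_pos: [0.4342, -0.0583, 0.2586]
tool_rot: [-180.0, 0.1, -168.7]
force: [0.5, -0.4, 1.4]
grip_width: 0.0523
grasp_force: 0.0
881 [0.182  0.1837 0.1847]
line [ 0.9833  0.1818  0.5308 -0.0412] 10.471847 ((0.5313959121704102, -0.040955349802970886), (0.03200836852192879, 0.015645831823349), 10.201309204101562)
311 [0.1665 0.1771 0.1838]
line [ 0.9813  0.1923  0.5647 -0.0277] 11.086416 ((0.5663695335388184, -0.0294088963419199), (0.12189940363168716, 0.01947757601737976), 10.435850143432617)
now [ 0.4339 -0.0592  0.2586] [-179.8     0.01 -168.93] w 0.0521 gf 0.0 F [ 0.4  0.4 -0.3] t 13.95 
shift [-0.784  3.48   0.095] turn 0.6448 shift after turn [ 3.47  -0.825  0.108]
```

View pics/pair2.png

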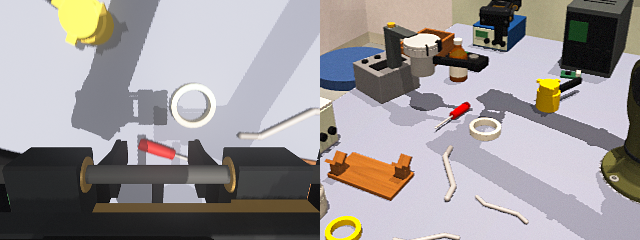

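The side view shows the cup hanging in the ring at (425,58), with its handle at az 190.5° and its top at z=0.184, so it is locked. The longest tube is at (447,175). I'll move over it and look.

```bash
python3 -c "
from h import *
go(.474,.187,.26,129.4)"
python3 -m creep '{"translation":[[0,0,0],[0,0,0],[0,0,0],[0,0,0],[0,0,0]],"turn":[[0,0,0.057],[0,0,0.057],[0,0,0.057],[0,0,0.057],[0,0,0.057]],"grip":[0.6,0.6,0.6,0.6,0.6]}'
python3 -m creep '{"translation":[[0,0,0],[0,0,0]],"turn":[[0,0,0.057],[0,0,0]],"grip":[0.6,0.6]}'
python3 -c "
from h import *
go(.474,.187,.26,129.4)"
```

```text
now [ 0.4339 -0.0592  0.2586] [-1.7980e+02  1.0000e-02 -1.6893e+02] w 0.0521 gf 0.0 F [ 0.4  0.4 -0.3] t 13.95 
shift [-1.083  2.924 -0.028] turn 0.3426 shift after turn [ 2.06   2.341 -0.017]
time_s: 14.58
tool_pos: [0.4359, -0.0577, 0.2582]
tool_rot: [179.9, -0.0, 139.7]
force: [0.6, 0.5, 0.1]
grip_width: 0.0523
grasp_force: 0.0
time_s: 14.82
tool_pos: [0.4357, -0.0579, 0.2583]
tool_rot: [179.9, -0.0, 129.8]
force: [-0.6, -0.3, -0.3]
grip_width: 0.0523
grasp_force: 0.0
now [ 0.4357 -0.0579  0.2583] [ 1.7995e+02 -2.0000e-02  1.2983e+02] w 0.0523 gf 0.0 F [-0.6 -0.3 -0.3] t 14.82 
shift [ 2.044  2.329 -0.019] turn 0.0024 shift after turn [ 2.061  2.313 -0.022]
```

```bash

python3 -m creep '{"translation":[[0.41,0.466,0],[0.41,0.466,0],[0.41,0.466,0],[0.41,0.466,0],[0.41,0.466,0]],"turn":[[0,0,0.002],[0,0,0],[0,0,0],[0,0,0],[0,0,0]],"grip":[0.6,0.6,0.6,0.6,0.6]}'
python3 -m creep '{"translation":[[0,0,0],[0,0,0]],"turn":[[0,0,0],[0,0,0]],"grip":[0.6,0.6]}'
python3 - <<'E'
from h import *
c=shot('wrist');np.savez('pics/w3.npz',**c);cv2.imwrite('pics/w3.png',c['frame'][:,:,::-1])
E
```

```text
time_s: 15.45
tool_pos: [0.4766, 0.1867, 0.2594]
tool_rot: [179.9, 0.2, 129.2]
force: [0.3, -0.7, 1.0]
grip_width: 0.0527
grasp_force: 0.0
time_s: 15.7
tool_pos: [0.4749, 0.187, 0.2579]
tool_rot: [-180.0, -0.1, 129.5]
force: [0.2, -1.1, -0.1]
grip_width: 0.0523
grasp_force: 0.0
```

View pics/w3.png

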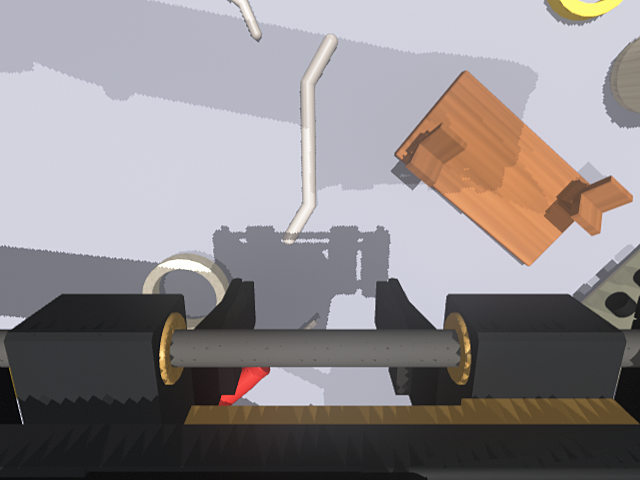

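The wrist view shows the long tube at (333,38)–(308,82)–(308,203)–(288,240). The stand base spans (465,72)–(528,265), with V-posts at (435,150) and (590,205). I'll measure both from this view.

```bash
python3 - <<'E'
from h import *
np.set_printoptions(precision=4,suppress=True)
c=dict(np.load('pics/w3.npz'));W=cloud(c);hsv=cv2.cvtColor(c['frame'],cv2.COLOR_RGB2HSV).astype(int)
roi=np.zeros((480,640),bool);roi[28:250,275:350]=1
m=roi&(W[...,2]>.0055)&(W[...,2]<.02)&(hsv[...,1]<45)
n,l,s,_=cv2.connectedComponentsWithStats(m.astype(np.uint8));k=1+np.argmax(s[1:,4]);m=l==k;print('area',s[k])
v,u=np.nonzero(m);p=ray(c,np.c_[u,v],.009)
print('centroid',p.mean(0))
mid=(v>100)&(v<190);q=p[mid];f=cv2.fitLine(q.astype(np.float32),2,0,.01,.01).ravel();az=np.degrees(np.arctan2(f[1],f[0]))%180;print('mid line',f,az,'width',cv2.minAreaRect(q.astype(np.float32))[1])
t=p[v<s[k][1]+4].mean(0);b=p[v>s[k][1]+s[k][3]-5].mean(0);print('tips',t,b,'mid',(t+b)/2,np.hypot(*(t-b)),np.degrees(np.arctan2(*(t-b)[::-1])))
for r in((v<72),(v>212)):
    f=cv2.fitLine(p[r].astype(np.float32),2,0,.01,.01).ravel();print('end leg az',np.degrees(np.arctan2(f[1],f[0]))%180)
# stand
br=(hsv[...,0]<18)&(hsv[...,1]>100);br[290:]=0;br[:,:380]=0
z=W[...,2];zz=z[br];print('z hist',[(round(b,3),int(k)) for k,b in zip(*np.histogram(zz,np.arange(-.002,.066,.004)))])
np.save('pics/br.npy',W[br])
for lo,hi in((.006,.022),(.03,.07),(.05,.07)):
    P=W[br&(z>lo)&(z<hi)][:,:2].astype(np.float32);print(lo,hi,len(P),cv2.minAreaRect(P))
    if lo>=.03:
        for g in(P[P[:,0]>.605],P[P[:,0]<.605]): print('  post',cv2.minAreaRect(g),len(g))
E
```

```text
area [ 283   33   55  211 3123]
centroid [0.435  0.2259]
mid line [ 0.6463 -0.7631  0.4386  0.2201] 130.26184 width (0.013901014812290668, 0.08475160598754883)
tips [0.3917 0.3095] [0.4855 0.131 ] mid [0.4386 0.2202] 0.20164099408246283 117.71358972583593
end leg az 96.37988
end leg az 96.57435
z hist [(np.float64(-0.002), 13), (np.float64(0.002), 21), (np.float64(0.006), 204), (np.float64(0.01), 15625), (np.float64(0.014), 157), (np.float64(0.018), 70), (np.float64(0.022), 65), (np.float64(0.026), 74), (np.float64(0.03), 78), (np.float64(0.034), 69), (np.float64(0.038), 349), (np.float64(0.042), 629), (np.float64(0.046), 646), (np.float64(0.05), 813), (np.float64(0.054), 1158), (np.float64(0.058), 219)]
0.006 0.022 16056 ((0.603653073310852, 0.3193403482437134), (0.19123828411102295, 0.0988525003194809), 1.1403549909591675)
0.03 0.07 3961 ((0.6033617258071899, 0.3194963335990906), (0.20520718395709991, 0.05509990453720093), 22.501562118530273)
  post ((0.6777047514915466, 0.3507576882839203), (0.032084666192531586, 0.047892291098833084), 0.6419494152069092) 2023
  post ((0.5289064645767212, 0.28851932287216187), (0.03073079138994217, 0.0490630567073822), 1.9431562423706055) 1938
0.05 0.07 2190 ((0.6033617258071899, 0.3194963335990906), (0.20520718395709991, 0.05509990453720093), 22.501562118530273)
  post ((0.6775605082511902, 0.3507920801639557), (0.0319841131567955, 0.047790948301553726), 0.9878573417663574) 1058
  post ((0.52888023853302, 0.2885027229785919), (0.030331140384078026, 0.0489504300057888), 1.363984227180481) 1132
```

```bash
python3 -c "
from h import *
go(.4386,.2201,.004,130.2)"
```

```text
now [0.4752 0.1858 0.2582] [-1.7998e+02  2.0000e-02  1.2933e+02] w 0.0526 gf 0.0 F [ 0.7 -0.4 -0.8] t 15.75 
shift [ 0.623 -0.081  3.177] turn -0.0048 shift after turn [ 0.623 -0.073  3.177]
```

```bash

python3 -m creep '{"translation":[[0.31,-0.04,0.6],[0.31,-0.04,0.6],[0,0,0.6],[0,0,0.6],[0,0,0.4]],"turn":[[0,0,-0.004],[0,0,0],[0,0,0],[0,0,0],[0,0,0]],"grip":[0.6,0.6,0.6,0.6,0.6]}'
python3 -m creep '{"translation":[[0,0,0],[0,0,0]],"turn":[[0,0,0],[0,0,0]],"grip":[0.6,0.6]}'
python3 -c "
from h import *
go(.4386,.2201,.004,130.2)"
```

```text
time_s: 16.38
tool_pos: [0.4391, 0.2171, 0.0329]
tool_rot: [-179.9, 0.2, 129.8]
force: [-0.0, 0.2, 0.3]
grip_width: 0.0522
grasp_force: 0.0
time_s: 16.62
tool_pos: [0.44, 0.2199, 0.0359]
tool_rot: [179.9, 0.1, 129.9]
force: [0.4, 0.1, 0.6]
grip_width: 0.0523
grasp_force: 0.0
now [0.44   0.2199 0.0359] [1.7988e+02 1.5000e-01 1.2991e+02] w 0.0523 gf 0.0 F [0.4 0.1 0.6] t 16.62 
shift [ 0.014 -0.013  0.399] turn -0.0016 shift after turn [ 0.013 -0.012  0.399]
```

```bash

python3 -m creep '{"translation":[[0.01,-0.01,0.2],[0,0,0.18],[0,0,0]],"turn":[[0,0,-0.0016],[0,0,0],[0,0,0]],"grip":[0.6,0.6,0.6]}'
python3 -m creep '{"translation":[[0,0,0],[0,0,0],[0,0,0],[0,0,0],[0,0,0]],"turn":[[0,0,0],[0,0,0],[0,0,0],[0,0,0],[0,0,0]],"grip":[0,0,0,0,0]}' 40
python3 -m creep '{"translation":[[0,0,0],[0,0,0],[0,0,0]],"turn":[[0,0,0],[0,0,0],[0,0,0]],"grip":[0,0,0]}' 40
python3 -m creep '{"translation":[[0,0,-0.3],[0,0,-0.5],[0,0,-0.5],[0,0,0]],"turn":[[0,0,0],[0,0,0],[0,0,0],[0,0,0]],"grip":[0,0,0,0]}' 40
```

```text
time_s: 17.0
tool_pos: [0.4361, 0.2203, 0.0026]
tool_rot: [-179.9, -0.0, 130.3]
force: [-0.8, -0.3, -0.1]
grip_width: 0.0521
grasp_force: 0.0
time_s: 17.62
tool_pos: [0.4373, 0.2209, 0.0039]
tool_rot: [180.0, 0.0, 130.3]
force: [0.5, 0.5, 0.2]
grip_width: 0.0127
grasp_force: 40.0
time_s: 18.0
tool_pos: [0.4373, 0.221, 0.0039]
tool_rot: [180.0, 0.0, 130.3]
force: [-0.0, 1.0, 0.5]
grip_width: 0.0129
grasp_force: 40.0
time_s: 18.5
tool_pos: [0.4389, 0.2216, 0.11]
tool_rot: [179.8, 0.2, 130.3]
force: [0.4, 0.4, -2.7]
grip_width: 0.0125
grasp_force: 40.0
```

```bash

python3 -m creep '{"translation":[[0,0,0],[0,0,0],[0,0,0],[0,0,0],[0,0,0]],"turn":[[0,0,-0.05],[0,0,-0.05],[0,0,-0.05],[0,0,-0.05],[0,0,-0.05]],"grip":[0,0,0,0,0]}'
python3 -m creep '{"translation":[[0,0,0],[0,0,0],[0,0,0],[0,0,0],[0,0,0]],"turn":[[0,0,-0.05],[0,0,-0.05],[0,0,-0.05],[0,0,-0.054],[0,0,0]],"grip":[0,0,0,0,0]}'
python3 -c "
from h import *
go(.6021,.3187,.11,-148)"
```

```text
time_s: 19.12
tool_pos: [0.4361, 0.2202, 0.1062]
tool_rot: [-179.9, -0.1, 175.6]
force: [-0.2, -0.1, -1.0]
grip_width: 0.0126
grasp_force: 40.0
time_s: 19.75
tool_pos: [0.4363, 0.2203, 0.1065]
tool_rot: [180.0, -0.1, -148.1]
force: [-0.5, 0.5, -1.3]
grip_width: 0.0125
grasp_force: 40.0
now [0.4363 0.2203 0.1065] [ 1.7997e+02 -1.3000e-01 -1.4807e+02] w 0.0125 gf 40.0 F [-0.5  0.5 -1.3] t 19.75 
shift [-2.41  -0.053 -0.049] turn -0.0004 shift after turn [-2.41  -0.056 -0.044]
```

```bash

python3 -m creep '{"translation":[[-0.48,-0.01,0],[-0.48,-0.01,0],[-0.48,-0.01,0],[-0.48,-0.01,0],[-0.48,-0.01,0]],"turn":[[0,0,0],[0,0,0],[0,0,0],[0,0,0],[0,0,0]],"grip":[0,0,0,0,0]}'
python3 -m creep '{"translation":[[0,0,0],[0,0,0],[0,0,0]],"turn":[[0,0,0],[0,0,0],[0,0,0]],"grip":[0,0,0]}'
python3 - <<'E'
from h import *
np.set_printoptions(precision=4,suppress=True)
go(.6021,.3187,.11,-148)
W={}
for n in('wrist','side','scene'):
    c=shot(n);np.savez(f'pics/{n}4.npz',**c);P=cloud(c);hsv=cv2.cvtColor(c['frame'],cv2.COLOR_RGB2HSV).astype(int)
    m=(P[...,2]>.085)&(P[...,2]<.125)&(P[...,0]>.48)&(P[...,0]<.73)&(P[...,1]>.25)&(P[...,1]<.4)&(hsv[...,1]<60)&(hsv[...,2]>90)
    p=P[m];print(n,len(p))
    for s in(1,-1):
        g=p[(s*(p[:,0]-.6035)>.055)]
        if len(g)>8:
            f=cv2.fitLine(g[:,:2].astype(np.float32),2,0,.01,.01).ravel();print('  end',s,'mean',g.mean(0),'x range',np.percentile(g[:,0],[2,98]),'az',np.degrees(np.arctan2(f[1],f[0])))
cv2.imwrite('pics/pair4.png',np.hstack([np.load('pics/wrist4.npz')['frame'][::2,::2],np.load('pics/side4.npz')['frame'][220:460,100:420]])[:,:,::-1])
E
```

```text
time_s: 20.38
tool_pos: [0.6027, 0.3195, 0.106]
tool_rot: [-180.0, -0.1, -148.2]
force: [-0.1, -0.1, -0.7]
grip_width: 0.0131
grasp_force: 40.0
time_s: 20.75
tool_pos: [0.6012, 0.3186, 0.1075]
tool_rot: [-180.0, -0.1, -148.0]
force: [-0.7, 0.2, -1.2]
grip_width: 0.0129
grasp_force: 40.0
now [0.6012 0.3186 0.1075] [-179.96   -0.07 -148.  ] w 0.0129 gf 40.0 F [-0.7  0.2 -1.2] t 20.75 
shift [-0.01  -0.005 -0.031] turn -0.0 shift after turn [-0.01  -0.005 -0.031]
wrist 11447
  end -1 mean [0.5266 0.2854 0.116 ] x range [0.5063 0.5476] az 1.3059051
side 436
  end 1 mean [0.6781 0.3549 0.1136] x range [0.6607 0.6978] az 0.026093954
  end -1 mean [0.5254 0.2917 0.1133] x range [0.5054 0.5468] az 2.8929076
scene 257
  end 1 mean [0.6824 0.3466 0.1152] x range [0.6595 0.7028] az 0.99382055
  end -1 mean [0.5291 0.2838 0.1154] x range [0.5097 0.5459] az 3.8327234
```

View pics/pair4.png

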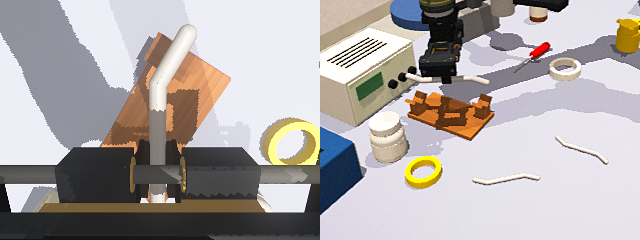

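The tube hangs level over the stand at about 1.3°, with both ends over the notches to within 1–2 mm. Lowering it now.

```bash

python3 -m creep '{"translation":[[-0.01,0,0.35],[0,0,0.25],[0,0,0.1],[0,0,0]],"turn":[[0,0,0],[0,0,0],[0,0,0],[0,0,0]],"grip":[0,0,0,0]}'
python3 -m creep '{"translation":[[0,0,0.03],[0,0,0.01],[0,0,0]],"turn":[[0,0,0],[0,0,0],[0,0,0]],"grip":[0,0,0]}'
python3 -c "
from h import *
go(.6021,.3187,.047,-148)"
```

```text
time_s: 21.4
tool_pos: [0.6025, 0.3195, 0.0513]
tool_rot: [180.0, -0.1, -148.0]
force: [-0.3, 0.4, -0.9]
grip_width: 0.0127
grasp_force: 40.0
time_s: 21.78
tool_pos: [0.6029, 0.3198, 0.0489]
tool_rot: [-180.0, 0.0, -148.0]
force: [-0.4, 0.1, -0.3]
grip_width: 0.013
grasp_force: 40.0
now [0.6029 0.3198 0.0489] [-1.7999e+02  2.0000e-02 -1.4797e+02] w 0.013 gf 40.0 F [-0.4  0.1 -0.3] t 21.77 
shift [ 0.016 -0.007  0.024] turn 0.0002 shift after turn [ 0.016 -0.007  0.024]
```

```bash

python3 -m creep '{"translation":[[0,0,0.024],[0,0,0],[0,0,0]],"turn":[[0,0,0],[0,0,0],[0,0,0]],"grip":[0,0,0]}'
python3 -m creep '{"translation":[[0,0,0.015],[0,0,0],[0,0,0]],"turn":[[0,0,0],[0,0,0],[0,0,0]],"grip":[0,0,0]}'
```

```text
time_s: 22.15
tool_pos: [0.6031, 0.3205, 0.0472]
tool_rot: [180.0, 0.1, -148.0]
force: [0.8, 1.8, 1.3]
grip_width: 0.0127
grasp_force: 40.0
time_s: 22.52
tool_pos: [0.603, 0.3209, 0.0468]
tool_rot: [180.0, 0.1, -147.9]
force: [-0.2, 1.1, 5.3]
grip_width: 0.0132
grasp_force: 40.0
```

```bash

python3 -m creep '{"translation":[[0,0,0],[0,0,0],[0,0,0],[0,0,0]],"turn":[[0,0,0],[0,0,0],[0,0,0],[0,0,0]],"grip":[0.25,0.4,0.5,0.5]}' 20
python3 -m creep '{"translation":[[0,0,-0.3],[0,0,-0.5],[0,0,-0.6],[0,0,-0.6],[0,0,0]],"turn":[[0,0,0],[0,0,0],[0,0,0],[0,0,0],[0,0,0]],"grip":[0.5,0.5,0.5,0.5,0.5]}'
python3 - <<'E'
from h import *
np.set_printoptions(precision=4,suppress=True)
fr=[]
for n in('side','scene','wrist'):
    c=shot(n);P=cloud(c);hsv=cv2.cvtColor(c['frame'],cv2.COLOR_RGB2HSV).astype(int);fr.append(c['frame'])
    m=(P[...,2]>.042)&(P[...,2]<.07)&(P[...,0]>.48)&(P[...,0]<.73)&(P[...,1]>.25)&(P[...,1]<.4)&(hsv[...,1]<70)&(hsv[...,2]>90)
    p=P[m];print(n,len(p))
    for s in(1,-1):
        g=p[(s*(p[:,0]-.6035)>.055)]
        if len(g)>8: print('  end',s,'mean',g.mean(0),'ztop',np.percentile(g[:,2],90),'x range',np.percentile(g[:,0],[2,98]))
cv2.imwrite('pics/pair5.png',np.hstack([fr[0][160:420,100:480],fr[1][170:430,280:500],fr[2][:260,200:400]])[:,:,::-1])
E
```

```text
time_s: 23.02
tool_pos: [0.6027, 0.3193, 0.0451]
tool_rot: [-180.0, -0.0, -148.0]
force: [0.2, 1.4, -0.1]
grip_width: 0.0409
grasp_force: 0.0
time_s: 23.65
tool_pos: [0.6041, 0.3222, 0.2123]
tool_rot: [180.0, 0.5, -148.0]
force: [0.2, 0.6, -0.8]
grip_width: 0.0432
grasp_force: 0.0
side 467
  end 1 mean [0.678  0.356  0.0528] ztop 0.05678852701200598 x range [0.6594 0.698 ]
  end -1 mean [0.5257 0.2928 0.0528] ztop 0.05680032766278304 x range [0.5068 0.5473]
scene 271
  end 1 mean [0.6822 0.3514 0.0551] ztop 0.05854399873811542 x range [0.6599 0.702 ]
  end -1 mean [0.5284 0.2874 0.0558] ztop 0.05899649780477936 x range [0.5117 0.5468]
wrist 4564
  end 1 mean [0.6779 0.3498 0.0549] ztop 0.05704575507390118 x range [0.6593 0.6975]
  end -1 mean [0.5277 0.2875 0.0549] ztop 0.05687471255340249 x range [0.5079 0.5477]
```

View pics/pair5.png

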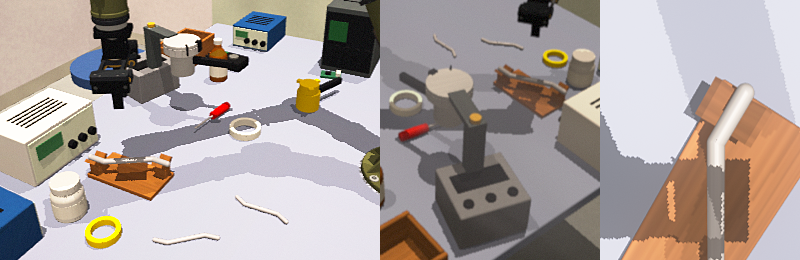

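The picture shows the tube lying level in both notches at (130,160), with its tops at about 57 mm at both ends and its centre at x≈0.603. The cup still hangs in the ring at (183,55), so I'm handing the job in.

```bash
python3 -c "
from cell import env
print(env.sign_off())"
```

```text
the job is handed in; nothing more can be done
None
```

I handed the job in at about 24 s of the 72 s allowed: the filter cup hangs locked in the head, about 3° past its lock direction, and the tube lies level and centred in both V-notches; sign-off gave no verdict.

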